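Fit the chip guard and hold the lathe's run lever

TASK

Get the bench lathe ready for a test run: pick up the sheet-metal chip guard, hang it astride the tool-rest bar in front of the turned blank, about the middle of the bar, and let go of it. Only then press the paddle of the spring-loaded run lever down until the lever is level, without pushing it right to the bottom, and finish while still holding it level (it springs up if released). Leave everything else on the bench where it is.

Things in the scene. Friction and masses are not known exactly. Their poses are not given: they have to be found in the camera images.
- guard: chip guard: inverted channel of bare folded sheet metal, wooden grip rib on top, standing on its two skirts, open below and at both ends. Origin: centre of its underside; z up, y along it. 110 mm long (y); top plate 40 mm wide (x), 50 to 54 mm above the origin; 32 mm wide inside, skirts flaring to 42 mm inside, 50 mm outside at the foot. 0.2 to 0.4 kg. Either way round will do.
- guard_rib (a point): middle of the guard's wooden grip rib, 71 mm above the guard's origin, same axes: 14 mm thick (x), 70 mm long (y), 34 mm tall, standing on the top plate; the place to grip, across its thickness.
- tool_rest: fixed steel tool rest between robot and lathe: foot plate 60 x 210 x 12 mm, two 16 mm posts at y = +90 and -90 mm, carrying a round level bar, 22 mm thick, 200 mm long along y. Origin: centre of the foot plate's underside; z up. The lathe's blank (42 mm thick, axis 185 mm above the bench) lies about 125 mm behind the bar, parallel to it.
- rest_mid (a point): middle of the tool-rest bar, on the bar's axis, 150 mm above the bench; y along the bar, z up. With the guard hung on it, the guard's origin is 39 mm below this point.
- run_lever (a joint): angle of the run lever about its pivot: 0 = released, rising from the pivot at 0.45 rad; grows as it is pressed down; 0.45 = level; 0.9 = bottom stop. A return spring pushes it up: at the paddle's middle about 4 N near 0, 8 N at level, 12 N at the bottom.
- lever_pivot (a point): middle of the lever's pivot pin, 100 mm above the bench on a grey switch box (about 110 x 100 mm foot) standing fixed on the bench. The lever points from here along the box's -x (towards the robot's side); y of this frame is the pivot's axis.
- paddle (a point): flat black paddle on the lever's free end, 50 x 50 x 10 mm, the place to press from above; moves with the lever. This point: middle of its top face, 110 mm from the pivot along the lever and 6 mm above the lever's line through the pivot. Top face 153 mm above the bench when released, 106 mm at level.
- handle_a: turned wooden tool handle standing upright, 34 mm across, 112 mm tall; bystander
- handle_b: second standing tool handle, same size; bystander
- blank_a: square wooden blank lying on the bench, 160 x 32 x 32 mm; bystander
- blank_b: square wooden blank lying on the bench, 180 x 32 x 32 mm; bystander
- glue: closed glue bottle, 60 mm across, 170 mm tall; bystander
- tin: closed tin, 84 mm across, 100 mm tall; bystander
- brush: bench brush lying on the bench; bystander
Mind the look-alikes: they are no part of the job. What is shaped like the tool_rest but pink or purple is not meant.

How it is judged:
By the outcome, as a careful person would: the job done as asked, in the order asked, and still so for the second after the job is handed in, while the arm keeps its last pose, push and grip.
It also fails if it takes over 54 s, if anything falls off the work surface, if the arm or the gripper's body presses on something with over 40 N, if the wrist force passes 120 N, or if a joint passes its speed limit or range.

ROBOT

A 6-joint arm with a two-finger parallel gripper is mounted at the origin on the work surface. World frame = base frame: x ahead of the robot, y to its left, z up, the work surface at z = 0. Lengths are in m, angles in degrees, forces in N, time in s.
With the tool pointing down it reaches from about 0.4 to 0.825 m from the base axis. Payload 7 kg.
Tool frame: the origin (TCP) lies midway between the tips of the shut fingers; the grasp point (between the pads) lies r.grasp_offset behind it (r.grasp_offset is the distance from the TCP to the grasp point, in m); z points along the fingers, y is the direction in which the jaws open and shut (so a half turn about z gives the same grasp; the last joint's range is limited). The gripper opens to 88 mm and grips with 3 to 60 N. Pads are 19 mm wide; open, the fingers measure 130 mm over their backs; the gripper's body (78 mm by 193 mm) begins 47 mm behind the grasp point.
Start: joints at [86.58, 20.546, 0.682, 0, -70.136, -16.507], TCP at [0.23, 0.635, 0.227] pointing down, gripper open.
Joint ranges: [-176.03, 176.03], [-82.01, 121.73], [-58.28, 71.71], [-173.87, 95.51], [-174.79, -0.11], [-173.66, 173.66]. Speed limits (degrees/s): [136.94, 136.94, 172.46, 180, 180, 180].

INTERFACE

Orientations are given as [roll, pitch, yaw] about the fixed x, y, z axes, in that order (R = Rz(yaw) Ry(pitch) Rx(roll)).
In Python, from plant import status, imaging, r gives the robot as it stands.
- The arm moves only by the tool apply_moves, never from a script. Its argument "moves" is a list of rows, each a list of 6 numbers: the shift along the tool's x, y, z in units of 200 mm (1.0 is 200 mm), then the turn, a rotation vector about the tool's x, y, z in units of 90 degrees (1.0 is 90 degrees). In form: [[tx, ty, tz, rx, ry, rz], ...]. A call has 1 to 12 rows; each row is the pose to reach, as a shift and turn from the pose measured when the call began, along the tool's axes at that moment; what a row does not reach only later rows make up. A row lasts 1/8 s, in which the tool goes at most 62.5 mm and 10.7 degrees, less where a joint would pass 70% of its speed; a pose out of reach is approached as far as the arm can. A call with a number of a shift or a turn outside -1 to 1 is refused whole. A call with a gripper value outside its range is refused whole. "hand" is the closure, from -1 (fully open) to 1 (shut), set as the call begins (left out, the last holds). The fingers move at their own pace and stop on an object; "grip_force" is the grip in N (left out, the last holds). Time passes only in rows, so rows that repeat a pose let the fingers close. It gives the time, the measured TCP pose, the force and the opening at its end, in the units of the state.
- status.get_state(): the state, without advancing time (a new reading comes with each control period).
- imaging.capture(name): name is "scene" or "top"; returns (picture, depth): 400x640x3 uint8, blue, green, red; 400x640 float32, m along the optical axis (not along the pixel's ray), 0 where there is no reading.
- imaging.camera_info(name): a dict with "fx", "fy", "cx", "cy" (pixels), "T" (4x4, takes a point from camera to world coordinates). Camera axes: x right, y up, looking along -z (the intrinsics and any distortion apply to the point x, -y, -z); pixel columns grow to the right and rows downward; lengths in m; the calibration is good to about 2 mm. A picture is of the moment at which its call begins. camera_info takes no time and is no camera call.
- r.close_job(): hands the job in, once; it reports no verdict.
The state is a dict: "time_s": time; "joints": joint angles; "qd": joint speeds; "joint_torque": joint torques, N m; "tcp_pos": TCP position; "eef_rot": TCP orientation; "contact_force": force on the tool from outside, world axes, zero at the start; "moment": the same for the moment, N m; "gripper_width": finger opening in m.
Only numpy, scipy, OpenCV 4.12 (cv2) and the standard library are available. Lean on these libraries where they do the work, as an engineer would, in place of code of your own. Each camera call takes 0.05 s, during which the arm holds its last target.

## Working session

There is one attempt and no reset: what is moved stays moved. The work goes in short steps, Python scripts to look and compute and a tool call to move; the robot and the scene stay as the last step left them, time stands still between calls to the robot, and variables do not carry over. Pictures are saved under pics/ and viewed, and the job is handed in when it is done.

Besides the shell and the picture viewer there is one more tool, called after "Request:" as name([rows], argument=value, ...), one row to a line, values as JSON. apply_moves: Moves the arm, as the interface text tells. Its arguments: {"type":"object","properties":{"moves":{"type":"array","items":{"type":"array","items":{"type":"number"}}},"hand":{"type":"number"},"grip_force":{"type":"number"}},"required":["moves"]}

```bash
ls; mkdir -p pics
python3 - <<'E'
from plant import status, imaging, r
import cv2,numpy as np
print(status.get_state(), r.grasp_offset)
for n in("scene","top"):
    p,d=imaging.capture(n); cv2.imwrite(f"pics/{n}0.png",p); np.save(f"pics/{n}0.npy",d); print(n,imaging.camera_info(n),(d==0).mean())
E
```

```text
pics
{'time_s': 0.0, 'joints': array([ 8.65808444e+01,  2.05912545e+01,  6.33208517e-01, -2.13320038e-02,
       -7.01342908e+01, -1.65081386e+01]), 'qd': array([-0.04288607,  0.01486013,  0.06675956,  0.0099667 , -0.0644271 ,
        0.03021895]), 'joint_torque': array([-2.18263383e-03, -5.82717276e+01,  2.93053025e+01,  6.99723065e+00,
        6.76953845e-03, -1.62989627e-04]), 'tcp_pos': array([0.22989604, 0.6341236 , 0.22561661]), 'eef_rot': array([ 1.79905771e+02, -7.01364238e-03, -1.99345536e+01]), 'contact_force': array([-0.49862834,  0.71933   , -0.46259761]), 'moment': array([-0.01673489, -0.00373369, -0.04547563]), 'gripper_width': 0.08770450989720135} 0.0188
scene {'fx': 474.5901696925635, 'fy': 474.5901696925635, 'cx': 319.3563799252263, 'cy': 192.7117533719819, 'T': array([[ 0.50070464, -0.519296  ,  0.69255073,  1.32904299],
       [ 0.86549042,  0.28658912, -0.41084426, -0.52811376],
       [ 0.01487228,  0.80510766,  0.59294222,  0.88649741],
       [ 0.        ,  0.        ,  0.        ,  1.        ]])} 0.0096796875
top {'fx': 481.485138538773, 'fy': 481.485138538773, 'cx': 321.7710656451693, 'cy': 207.05563982506402, 'T': array([[ 1.03464466e-02,  9.88316830e-01, -1.52061810e-01,
         1.91834663e-01],
       [-9.99942767e-01,  1.06401674e-02,  1.11797987e-03,
         5.62329545e-03],
       [ 2.72288143e-03,  1.52041540e-01,  9.88370354e-01,
         1.45055113e+00],
       [ 0.00000000e+00,  0.00000000e+00,  0.00000000e+00,
         1.00000000e+00]])} 0.00396875
```

View pics/scene0.png

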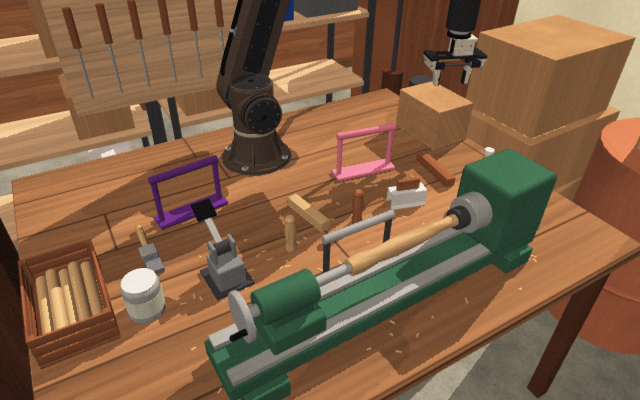

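View pics/top0.png

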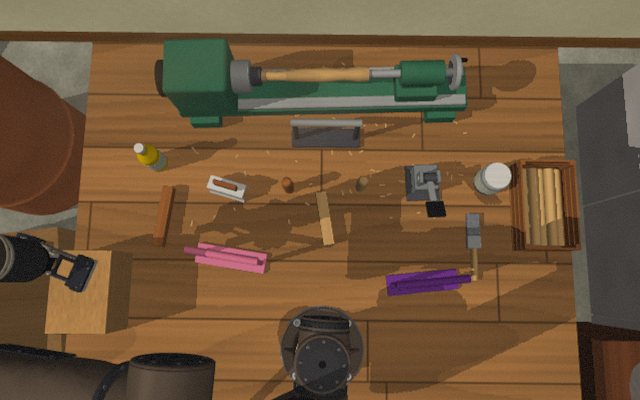

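The top view shows the guard (white channel with a wooden rib) at about (226,188). The grey tool rest is at (326,133) in front of the blank. The pink (231,257) and purple (428,282) rests are decoys. The switch box is at (423,183) with its paddle at (436,209). I'll measure these next and enlarge crops to confirm.

```bash
cat > h.py <<'E'
import numpy as np,cv2
from plant import status, imaging, r
def cloud(n,d):
    c=imaging.camera_info(n); v,u=np.mgrid[:400,:640]
    P=np.stack([(u-c['cx'])/c['fx']*d,-(v-c['cy'])/c['fy']*d,-d],-1)
    return P@c['T'][:3,:3].T+c['T'][:3,3]
def ray(n,u,v,z):
    c=imaging.camera_info(n); q=c['T'][:3,:3]@np.array([(u-c['cx'])/c['fx'],-(v-c['cy'])/c['fy'],-1]); o=c['T'][:3,3]
    return o+q*(z-o[2])/q[2]
E
python3 - <<'E'
from h import *
t=cv2.imread('pics/top0.png'); s=cv2.imread('pics/scene0.png')
a=cv2.resize(t[110:300,190:460],None,fx=2.9,fy=2.9,interpolation=cv2.INTER_CUBIC);cv2.imwrite('pics/cropt.png',a)
b=cv2.resize(s[150:300,190:450],None,fx=3,fy=3,interpolation=cv2.INTER_CUBIC);cv2.imwrite('pics/crops.png',b)
for n in('top','scene'):
    P=cloud(n,np.load(f'pics/{n}0.npy')); 
    np.save(f'pics/{n}P.npy',P)
P=np.load('pics/topP.npy')
for u,v in[(226,188),(226,184),(236,190),(326,123),(300,122),(355,123),(436,209),(423,183),(415,170),(90,290),(100,320),(300,75),(320,250)]: print(u,v,P[v,u].round(4))
E
```

```text
226 188 [0.4571 0.2836 0.0719]
226 184 [0.4665 0.2816 0.0842]
236 190 [0.4543 0.257  0.0569]
326 123 [ 0.6275 -0.0052  0.1599]
300 122 [0.6293 0.0673 0.1609]
355 123 [ 0.6285 -0.086   0.1597]
436 209 [ 0.3891 -0.3068  0.1555]
423 183 [ 0.473  -0.2855  0.097 ]
415 170 [ 0.5173 -0.2687  0.0698]
90 290 [0.1622 0.618  0.1502]
100 320 [0.0847 0.5848 0.1511]
300 75 [0.7498 0.0677 0.2006]
320 250 [ 0.2846  0.008  -0.0049]
```

View pics/cropt.png

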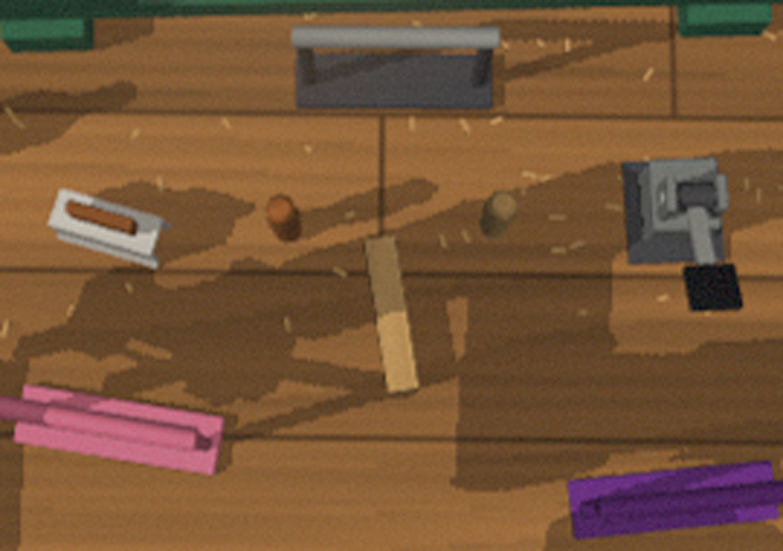

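View pics/crops.png

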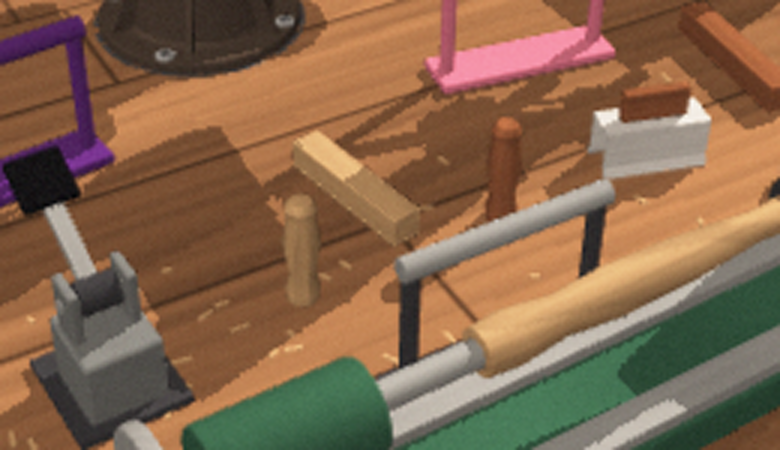

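Crops confirm it: the guard is the white channel with a brown rib at top (226,188) / scene (406,192), the grey steel rest is at top (326,133), and the box has its lever and black paddle at (436,209). Now the precise poses.

Run:
```python
from h import *
for n,box,barbox in(('top',(200,170,255,208),(285,112,370,140)),('scene',(380,170,432,215),(315,200,400,285))):
    im=cv2.imread(f'pics/{n}0.png'); P=np.load(f'pics/{n}P.npy'); hsv=cv2.cvtColor(im,cv2.COLOR_BGR2HSV)
    m=np.zeros((400,640),bool); m[box[1]:box[3],box[0]:box[2]]=1
    # table bias near guard
    z=P[...,2]
    print(n,'table z median near',np.median(z[m&(z<0.02)]))
    white=m&(hsv[...,1]<60)&(hsv[...,2]>110)
    top=m&(z>0.045)&(z<0.062)
    rib=m&(z>0.064)&(z<0.12)
    ribt=m&(z>0.081)&(z<0.1)
    for nm,k in(('white',white),('plate',top),('rib',rib),('ribtop',ribt)):
        q=P[k]; rc=cv2.minAreaRect((q[:,:2]*1000).astype(np.float32))
        c=np.cov(q[:,:2].T); w,V=np.linalg.eigh(c); a=np.degrees(np.arctan2(V[1,1],V[0,1]))
        print(nm,k.sum(),'mean',q.mean(0).round(4),'rect',np.round(rc[0],1),np.round(rc[1],1),round(rc[2],1),'ax',round(a%180,1))
    m[:]=0; m[barbox[1]:barbox[3],barbox[0]:barbox[2]]=1
    k=m&(z>0.148)&(z<0.172)&(hsv[...,1]<60)
    if n=='scene':k&=(P[...,0]<0.68)
    q=P[k]; w,V=np.linalg.eigh(np.cov(q[:,:2].T)); a=np.degrees(np.arctan2(V[1,1],V[0,1]))%180
    d=np.array([V[0,1],V[1,1]]); s=(q[:,:2]-q[:,:2].mean(0))@d
    print('bar',k.sum(),q.mean(0).round(4),a.round(2),'mid',(q[:,:2].mean(0)+d*(s.min()+s.max())/2).round(4),'len',np.ptp(s).round(4),'zmax',np.percentile(q[:,2],95).round(4))
```

```text
top table z median near -0.0006041932742955058
white 484 mean [0.4569 0.2842 0.0589] rect [367.4 162.2] [463.3  82. ] 51.8 ax 56.4
plate 364 mean [0.463  0.2862 0.053 ] rect [465.1 288.7] [110.7  40.7] 73.9 ax 74.9
rib 141 mean [0.464  0.2873 0.0841] rect [465.1 287.9] [69.8 14.7] 73.7 ax 73.8
ribtop 115 mean [0.4653 0.2886 0.0864] rect [465.2 288.1] [69.3 14.7] 73.7 ax 73.7
bar 509 [ 0.6302 -0.0044  0.1577] 89.86 mid [ 0.6302 -0.0049] len 0.1962 zmax 0.1631
scene table z median near 0.002980823027156798
white 751 mean [0.4949 0.261  0.0494] rect [ 863.6 -125.2] [ 114.8 1225.8] 43.8 ax 132.2
plate 307 mean [0.4752 0.2829 0.0544] rect [470.3 288.7] [112.3  46. ] 70.6 ax 70.3
rib 211 mean [0.4706 0.2864 0.0805] rect [469.1 287.7] [70.3 18.1] 74.5 ax 73.4
ribtop 108 mean [0.4693 0.2863 0.0878] rect [468.7 287.7] [69.6 17.1] 72.2 ax 73.2
bar 633 [ 0.6383 -0.0098  0.1583] 90.4 mid [ 0.6383 -0.0048] len 0.1994 zmax 0.1637
```

```bash
cat >> h.py <<'E'
from scipy.spatial.transform import Rotation as Ro
def to(pos,yaw):
    s=status.get_state(); R0=Ro.from_euler('xyz',s['eef_rot'],degrees=True); R1=Ro.from_euler('xyz',[180,0,yaw],degrees=True)
    t=R0.inv().apply(np.array(pos)-s['tcp_pos'])/.2; w=(R0.inv()*R1).as_rotvec(degrees=True)/90
    print('row',t.round(4),w.round(4),'from',s['tcp_pos'].round(4),s['eef_rot'].round(2),'F',s['contact_force'].round(2),'w',round(s['gripper_width'],4),'t',s['time_s'])
E
python3 - <<'E'
from h import *
from scipy.optimize import least_squares
for n,bb,pb in(('top',(285,112,370,140),(395,155,450,222)),('scene',(315,200,400,285),(185,190,250,295))):
    im=cv2.imread(f'pics/{n}0.png'); P=np.load(f'pics/{n}P.npy'); hsv=cv2.cvtColor(im,cv2.COLOR_BGR2HSV)
    z=P[...,2]
    m=np.zeros((400,640),bool); m[bb[1]:bb[3],bb[0]:bb[2]]=1
    k=m&(z>0.142)&(z<0.172)&(hsv[...,1]<60)&(P[...,0]<.66)&(P[...,0]>.6)
    q=P[k]; f=least_squares(lambda p:np.hypot(q[:,0]-p[0]-p[2]*(q[:,1]+.005),q[:,2]-p[1])-.011,[.633,.15,0],loss='soft_l1',f_scale=.002)
    print(n,'bar axis x,z,slope',f.x.round(4),'n',len(q))
    k=np.zeros_like(m); k[bb[1]:bb[3]+14,bb[0]:bb[2]]=1
    k&=(z>.006)&(z<.02)&(hsv[...,1]<70)&(hsv[...,2]<130); q=P[k]
    if len(q)>20:
        rc=cv2.minAreaRect((q[:,:2]*1000).astype(np.float32)); print('foot',len(q),np.round(rc[0],1),np.round(rc[1],1),rc[2])
    m[:]=0; m[pb[1]:pb[3],pb[0]:pb[2]]=1
    k=m&(hsv[...,2]<45)&(z>.11)&(z<.2); q=P[k]; rc=cv2.minAreaRect((q[:,:2]*1000).astype(np.float32))
    v,u=np.nonzero(k)
    print('paddle',k.sum(),(u.mean(),v.mean()),q.mean(0).round(4),'rect',np.round(rc[0],1),np.round(rc[1],1),round(rc[2],1),'z',q[:,2].min(),q[:,2].max())
    # lever bar: grey between pivot and paddle
    k=m&(hsv[...,1]<60)&(hsv[...,2]>100)&(z>.095)&(z<.16); q=P[k]; print('lever grey',k.sum(),q.mean(0).round(4))
    k=m&(z>.004)&(z<.02)&(hsv[...,1]<70)&(hsv[...,2]<120); q=P[k]
    rc=cv2.minAreaRect((q[:,:2]*1000).astype(np.float32)); print('boxfoot',np.round(rc[0],1),np.round(rc[1],1),round(rc[2],1))
to([.4665,.288,.20],-106.3)
E
python3 - <<'E'
import cv2
t=cv2.imread('pics/top0.png');s=cv2.imread('pics/scene0.png')
a=cv2.resize(t[150:225,385:460],(400,400),interpolation=cv2.INTER_CUBIC);b=cv2.resize(s[190:300,180:260],(300,400),interpolation=cv2.INTER_CUBIC)
cv2.imwrite('pics/lev.png',cv2.hconcat([a,b]))
E
```

```text
top bar axis x,z,slope [ 0.6316  0.1491 -0.0083] n 513
foot 1037 [631.   -5.3] [ 57.4 207.9] 0.32491210103034973
paddle 262 (np.float64(435.20992366412213), np.float64(208.40076335877862)) [ 0.3912 -0.3052  0.153 ] rect [ 434.1 -303.3] [131.2  48.2] 3.5 z 0.11127177994207926 0.16809912292596252
lever grey 188 [ 0.4627 -0.3003  0.119 ]
boxfoot [ 492.7 -300.7] [107.5 100.7] 2.3
scene bar axis x,z,slope [ 0.6324  0.1515 -0.0088] n 654
paddle 357 (np.float64(203.2156862745098), np.float64(209.69747899159663)) [ 0.3953 -0.3067  0.1534] rect [ 437.2 -304.8] [133.4  48.1] 2.3 z 0.11098090858818743 0.16594463232109813
lever grey 269 [ 0.4605 -0.304   0.1218]
boxfoot [ 496.6 -300.4] [110.2 100. ] 2.1
row [1.7019 1.2238 0.1308] [ 7.000e-04 -8.000e-04  9.596e-01] from [0.23   0.6342 0.2257] [ 1.7992e+02 -1.0000e-02 -1.9930e+01] F [ 0.09  0.6  -0.73] w 0.0879 t 0.1
```

View pics/lev.png

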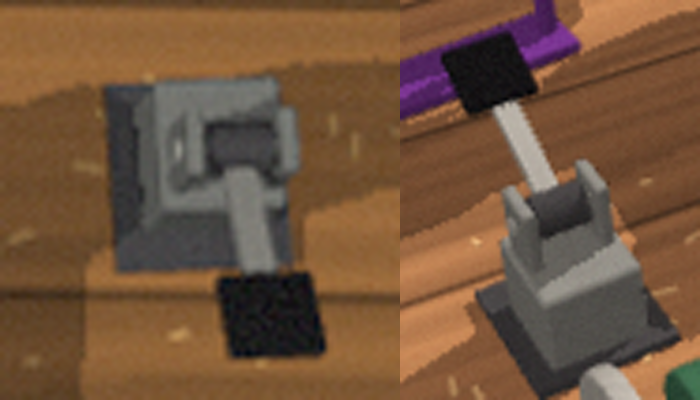

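The bar axis is at (0.632, -0.005, 0.150), and both views agree. The guard is at (0.466, 0.288), yaw -16.3°, and its 110 x 40 and 70 x 14 sizes match. The paddle is at (0.393, -0.306, 0.153) with the lever about 2° off -x. First move is towards the guard.

Request:
apply_moves([
  [0.28,0.2,0,0,0,0.12],
  [0.56,0.4,0,0,0,0.24],
  [0.85,0.61,0,0,0,0.36],
  [0.85,0.61,0,0,0,0.48],
  [0.85,0.61,0,0,0,0.48],
  [0.85,0.61,0,0,0,0.48],
], hand=-1, grip_force=35)

```text
time_s: 0.85
tcp_pos: [0.348, 0.4618, 0.2258]
eef_rot: [179.9, -0.1, -63.0]
contact_force: [0.3, 0.2, 1.2]
gripper_width: 0.0875
```

Run:
```python
from h import *
to([.4665,.288,.16],-106.3)
print(status.get_state()['joints'].round(1))
```

```text
row [ 1.043  -0.1335  0.33  ] [ 4.000e-04 -9.000e-04  4.811e-01] from [0.348  0.4618 0.2258] [ 1.7994e+02 -6.0000e-02 -6.3000e+01] F [0.3  0.19 1.19] w 0.0875 t 0.85
[ 72.4  11.6 -11.8   0.  -66.7 -45.4]
```

Request:
apply_moves([
  [0.28,-0.03,0.08,0,0,0.12],
  [0.56,-0.07,0.16,0,0,0.24],
  [0.84,-0.1,0.25,0,0,0.36],
  [1.0,-0.13,0.33,0,0,0.48],
  [1.0,-0.13,0.33,0,0,0.48],
  [1.0,-0.13,0.33,0,0,0.48],
])

```text
time_s: 1.6
tcp_pos: [0.4619, 0.2963, 0.1599]
eef_rot: [-180.0, -0.1, -106.0]
contact_force: [-0.3, -0.3, 0.3]
gripper_width: 0.088
```

Run:
```python
from h import *
to([.4665,.288,.060],-106.3)
p,d=imaging.capture('scene');t,_=imaging.capture('top')
cv2.imwrite('pics/g1.png',cv2.hconcat([cv2.resize(p[120:250,350:480],(400,400)),cv2.resize(t[130:230,180:280],(400,400))]))
```

```text
row [ 0.0328 -0.0334  0.4998] [-0.     -0.0011  0.0032] from [0.4619 0.2963 0.1599] [-1.8000e+02 -1.0000e-01 -1.0601e+02] F [-0.27 -0.32  0.33] w 0.088 t 1.6
```

View pics/g1.png

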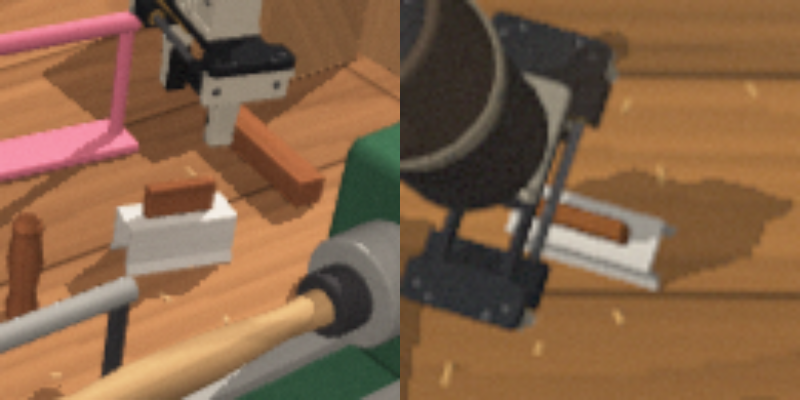

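The gripper is above the guard with its jaws straddling the rib and its yaw matched. I'll descend and close.

Request:
apply_moves([
  [0.033,-0.033,0.1,0,0,0],
  [0.033,-0.033,0.25,0,0,0],
  [0.033,-0.033,0.4,0,0,0],
  [0.033,-0.033,0.48,0,0,0],
  [0.033,-0.033,0.5,0,0,0],
  [0.033,-0.033,0.5,0,0,0],
])

```text
time_s: 2.45
tcp_pos: [0.4665, 0.2891, 0.061]
eef_rot: [-180.0, -0.0, -106.0]
contact_force: [0.1, -0.6, -0.2]
gripper_width: 0.088
```

Request:
apply_moves([
  [0,0,0,0,0,0],
  [0,0,0,0,0,0],
  [0,0,0,0,0,0],
  [0,0,0,0,0,0],
  [0,0,0,0,0,0],
  [0,0,0,0,0,0],
  [0,0,0,0,0,0],
  [0,0,0,0,0,0],
], hand=1, grip_force=35)

```text
time_s: 3.45
tcp_pos: [0.4667, 0.2892, 0.061]
eef_rot: [-179.9, -0.0, -105.9]
contact_force: [-6.3, 0.3, -2.0]
gripper_width: 0.0138
```

Request:
apply_moves([
  [0,0,-0.05,0,0,0],
  [0,0,-0.2,0,0,0],
  [0,0,-0.4,0,0,0],
  [0,0,-0.6,0,0,0],
  [0,0,-0.8,0,0,0],
  [0,0,-0.95,0,0,0],
  [0,0,-1.0,0,0,0],
  [0,0,-1.0,0,0,0],
])

```text
time_s: 4.45
tcp_pos: [0.4662, 0.2892, 0.2608]
eef_rot: [-180.0, 0.0, -106.0]
contact_force: [0.2, -0.1, -3.0]
gripper_width: 0.0137
```

Run:
```python
from h import *
to([.632,-.005,.261],-89.7)
p,d=imaging.capture('scene');t,_=imaging.capture('top')
cv2.imwrite('pics/g2.png',cv2.hconcat([cv2.resize(p[50:250,300:500],(400,400)),cv2.resize(t[100:250,180:330],(400,400))]))
```

```text
row [ 1.1863e+00 -1.2015e+00 -5.0000e-04] [-4.000e-04  1.000e-04 -1.807e-01] from [0.4662 0.2892 0.2608] [-1.7997e+02  2.0000e-02 -1.0596e+02] F [ 0.22 -0.08 -2.98] w 0.0137 t 4.45
```

View pics/g2.png

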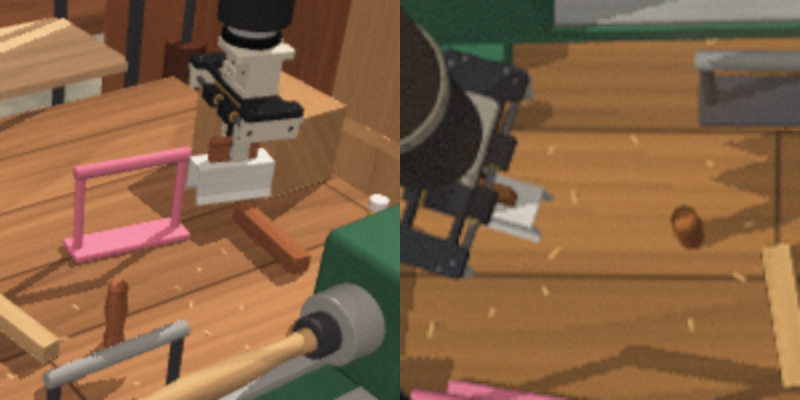

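The guard is held level by its rib (width 13.7 mm, about 3 N weight). Next I'll carry it to above the bar.

Request:
apply_moves([
  [0.08,-0.08,0,0,0,0],
  [0.22,-0.22,0,0,0,0],
  [0.4,-0.4,0,0,0,-0.04],
  [0.57,-0.58,0,0,0,-0.08],
  [0.75,-0.75,0,0,0,-0.12],
  [0.9,-0.9,0,0,0,-0.16],
  [0.97,-0.98,0,0,0,-0.18],
  [1.0,-1.0,0,0,0,-0.18],
  [1.0,-1.0,0,0,0,-0.18],
])

```text
time_s: 5.68
tcp_pos: [0.6025, 0.0413, 0.2585]
eef_rot: [179.8, -0.1, -89.8]
contact_force: [0.6, -0.4, -3.2]
gripper_width: 0.0137
```

Run:
```python
from h import *
to([.632,-.005,.261],-89.7)
```

```text
row [ 0.2318 -0.1466 -0.0123] [ 0.002  -0.0015 -0.0015] from [0.6025 0.0413 0.2585] [ 1.7982e+02 -1.3000e-01 -8.9840e+01] F [ 0.6  -0.45 -3.23] w 0.0137 t 5.675
```

Request:
apply_moves([
  [0.08,-0.05,0,0,0,0],
  [0.18,-0.11,-0.01,0,0,0],
  [0.23,-0.147,-0.012,0,0,0],
  [0.23,-0.147,-0.012,0,0,0],
  [0.23,-0.147,-0.012,0,0,0],
])

```text
time_s: 6.3
tcp_pos: [0.6318, -0.0043, 0.2608]
eef_rot: [179.8, -0.1, -89.8]
contact_force: [0.3, 0.2, -2.0]
gripper_width: 0.0135
```

Run:
```python
from h import *
to([.632,-.005,.171],-89.7)
p,d=imaging.capture('scene');t,td=imaging.capture('top')
cv2.imwrite('pics/g3.png',cv2.hconcat([cv2.resize(p[120:300,270:450],(400,400)),cv2.resize(t[50:200,250:400],(400,400))]))
P=cloud('scene',d); z=P[...,2]; m=(P[...,0]>.59)&(P[...,0]<.67)&(abs(P[...,1]+.005)<.09)&(z>.175)&(z<.257)
q=P[m]; print(len(q),q.min(0),q.max(0)); 
w=q[(q[:,2]>.245)&(q[:,2]<.256)]; print('plate',w.min(0),w.max(0),np.percentile(w,[3,97],axis=0))
```

```text
row [ 0.0028 -0.0023  0.4488] [ 0.0022 -0.0014 -0.0015] from [ 0.6318 -0.0043  0.2608] [ 1.798e+02 -1.200e-01 -8.983e+01] F [ 0.3   0.17 -2.05] w 0.0135 t 6.3
1111 [ 0.60856819 -0.06062198  0.20090385] [0.65749231 0.05355826 0.25699505]
plate [ 0.60934569 -0.06062198  0.24503022] [0.65392183 0.05355826 0.25599078] [[ 0.61377122 -0.05860762  0.24591602]
 [ 0.65212167  0.04691578  0.25589521]]
```

View pics/g3.png

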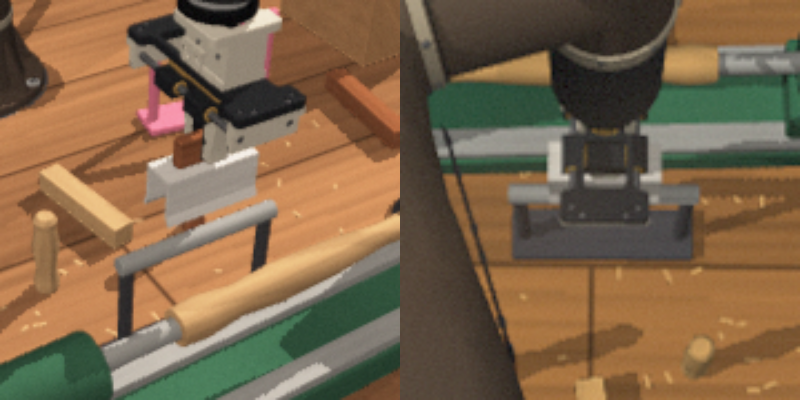

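The guard is centred over the bar (plate x 0.614–0.652, y -0.060 to 0.054), so I'll lower it.

Request:
apply_moves([
  [0,0,0.06,0,0,0],
  [0,0,0.14,0,0,0],
  [0,0,0.22,0,0,0],
  [0,0,0.3,0,0,0],
  [0,0,0.37,0,0,0],
  [0,0,0.41,0,0,0],
  [0,0,0.43,0,0,0],
  [0,0,0.43,0,0,0],
])

```text
time_s: 7.4
tcp_pos: [0.6317, -0.0044, 0.175]
eef_rot: [179.8, -0.1, -89.8]
contact_force: [0.5, 0.4, -2.7]
gripper_width: 0.0141
```

Request:
apply_moves([
  [0,0,0.005,0,0,0],
  [0,0,0.01,0,0,0],
  [0,0,0.012,0,0,0],
  [0,0,0.012,0,0,0],
])

```text
time_s: 7.9
tcp_pos: [0.6317, -0.0043, 0.1727]
eef_rot: [179.8, -0.1, -89.8]
contact_force: [-0.5, 0.3, -2.4]
gripper_width: 0.0136
```

Run:
```python
from h import *
to([.632,-.005,.172],-89.7)
p,d=imaging.capture('scene')
cv2.imwrite('pics/g4.png',cv2.resize(p[150:300,280:430],(600,600)))
```

```text
row [ 0.0035 -0.0015  0.0034] [ 0.0019 -0.0014 -0.0012] from [ 0.6317 -0.0043  0.1727] [ 1.7983e+02 -1.3000e-01 -8.9800e+01] F [-0.48  0.26 -2.44] w 0.0136 t 7.9
```

View pics/g4.png

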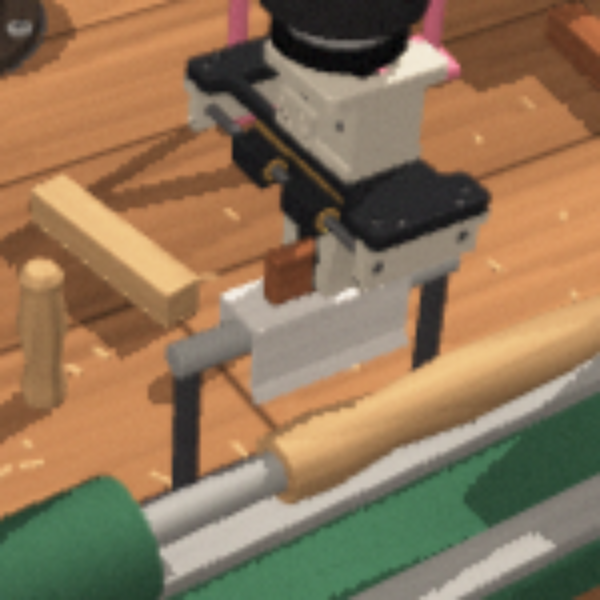

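The guard is astride the bar. I'll lower it in small steps until the force shows that it's seated.

Request:
apply_moves([
  [0,0,0.004,0,0,0],
  [0,0,0.008,0,0,0],
  [0,0,0.008,0,0,0],
])

```text
time_s: 8.32
tcp_pos: [0.6319, -0.0044, 0.1719]
eef_rot: [179.9, -0.1, -89.8]
contact_force: [-2.7, 0.5, 3.6]
gripper_width: 0.0137
```

Request:
apply_moves([
  [0,0,0,0,0,0],
  [0,0,0,0,0,0],
  [0,0,0,0,0,0],
  [0,0,0,0,0,0],
  [0,0,0,0,0,0],
  [0,0,0,0,0,0],
], hand=0)

```text
time_s: 9.07
tcp_pos: [0.6319, -0.0044, 0.1718]
eef_rot: [179.9, -0.1, -89.8]
contact_force: [-0.0, -0.1, -0.3]
gripper_width: 0.044
```

Request:
apply_moves([
  [0,0,-0.06,0,0,0],
  [0,0,-0.16,0,0,0],
  [0,0,-0.32,0,0,0],
  [0,0,-0.5,0,0,0],
  [0,0,-0.6,0,0,0],
  [0,0,-0.65,0,0,0],
  [0,0,-0.65,0,0,0],
])

```text
time_s: 9.95
tcp_pos: [0.6322, -0.004, 0.3025]
eef_rot: [179.9, -0.1, -89.8]
contact_force: [-0.0, -0.0, -0.4]
gripper_width: 0.0439
```

Run:
```python
from h import *
to([.395,-.306,.301],-89.7)
p,d=imaging.capture('scene')
cv2.imwrite('pics/g5.png',cv2.resize(p[150:300,280:430],(600,600)))
P=cloud('scene',d); z=P[...,2]; 
m=(P[...,0]>.59)&(P[...,0]<.68)&(abs(P[...,1]+.005)<.09)&(z>.188)&(z<.21)
q=P[m]; print('rib',len(q),np.percentile(q,[3,97],axis=0).round(4))
m=(P[...,0]>.59)&(P[...,0]<.68)&(abs(P[...,1]+.005)<.09)&(z>.161)&(z<.171)
q=P[m]; print('plate',len(q),np.percentile(q,[3,97],axis=0).round(4), 'slope dz/dx,dz/dy',np.linalg.lstsq(np.c_[q[:,:2],np.ones(len(q))],q[:,2],rcond=None)[0].round(3))
```

```text
row [1.5056 1.1916 0.0116] [ 0.0007 -0.0012 -0.001 ] from [ 0.6322 -0.004   0.3025] [ 1.7993e+02 -1.1000e-01 -8.9790e+01] F [-0.02 -0.01 -0.37] w 0.0439 t 9.95
rib 211 [[ 0.6215 -0.0381  0.1888]
 [ 0.6369  0.0275  0.2021]]
plate 476 [[ 0.6143 -0.083   0.1613]
 [ 0.652   0.0712  0.1699]] slope dz/dx,dz/dy [0.044 0.002 0.138]
```

View pics/g5.png

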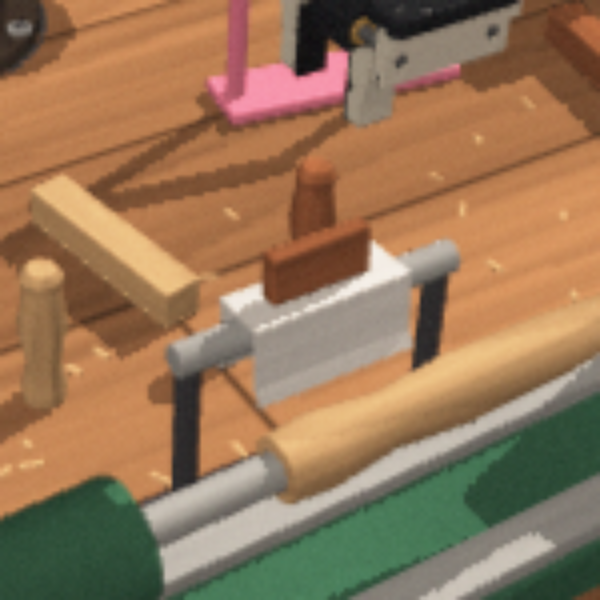

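The guard hangs level and free, centred on the bar (rib y -0.038 to 0.028), and the gripper is clear. Next: shut the gripper and move to above the paddle.

Request:
apply_moves([
  [0.08,0.06,0,0,0,0],
  [0.25,0.19,0,0,0,0],
  [0.45,0.35,0,0,0,0],
  [0.65,0.5,0,0,0,0],
  [0.85,0.66,0,0,0,0],
  [0.96,0.76,0,0,0,0],
  [1.0,0.79,0,0,0,0],
  [1.0,0.79,0,0,0,0],
], hand=1, grip_force=20)

```text
time_s: 11.0
tcp_pos: [0.4741, -0.205, 0.302]
eef_rot: [179.8, -0.1, -89.9]
contact_force: [1.0, 0.5, 0.2]
gripper_width: 0.0005
```

Run:
```python
from h import *
to([.389,-.306,.185],-89.7)
```

```text
row [0.5027 0.4248 0.5874] [ 0.0019 -0.0013 -0.0018] from [ 0.4741 -0.205   0.302 ] [ 1.7983e+02 -1.2000e-01 -8.9860e+01] F [1.02 0.52 0.2 ] w 0.0005 t 11.0
```

Request:
apply_moves([
  [0.1,0.09,0.05,0,0,0],
  [0.25,0.21,0.15,0,0,0],
  [0.4,0.34,0.28,0,0,0],
  [0.5,0.425,0.42,0,0,0],
  [0.5,0.425,0.54,0,0,0],
  [0.5,0.425,0.585,0,0,0],
  [0.5,0.425,0.585,0,0,0],
])

```text
time_s: 11.88
tcp_pos: [0.3894, -0.305, 0.1852]
eef_rot: [179.8, -0.1, -89.8]
contact_force: [0.8, 0.8, -0.1]
gripper_width: 0.0008
```

Run:
```python
from h import *
to([.379,-.3065,.106],-89.7)
p,d=imaging.capture('scene');t,td=imaging.capture('top')
cv2.imwrite('pics/l1.png',cv2.hconcat([cv2.resize(p[130:290,150:310],(400,400)),cv2.resize(t[120:270,370:520],(400,400))]))
```

```text
row [0.0064 0.0504 0.396 ] [ 0.0026 -0.0012 -0.0012] from [ 0.3894 -0.305   0.1852] [ 1.7976e+02 -1.0000e-01 -8.9800e+01] F [ 0.78  0.75 -0.06] w 0.0008 t 11.875
```

View pics/l1.png

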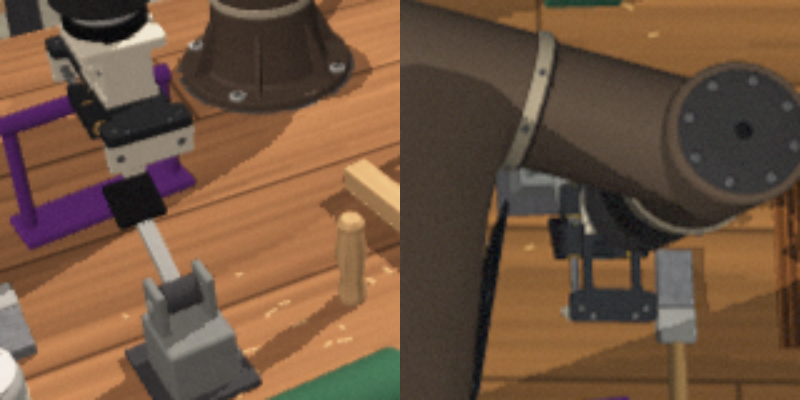

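The closed fingertips are above the paddle's middle and nothing is underneath the gripper body. I'll press down in stages along the paddle's arc.

Request:
apply_moves([
  [0.005,0,0.06,0,0,0],
  [0.005,0,0.12,0,0,0],
  [0.005,0,0.16,0,0,0],
  [0.005,0.01,0.2,0,0,0],
  [0.005,0.02,0.24,0,0,0],
  [0.005,0.03,0.28,0,0,0],
  [0.005,0.03,0.28,0,0,0],
])

```text
time_s: 12.85
tcp_pos: [0.3835, -0.3067, 0.13]
eef_rot: [179.8, -0.2, -89.8]
contact_force: [-2.2, -0.8, 5.5]
gripper_width: 0.0006
```

Run:
```python
from h import *
to([.379,-.3065,.106],-89.7)
p,d=imaging.capture('scene')
cv2.imwrite('pics/l2.png',cv2.resize(p[150:300,150:300],(600,600)))
```

```text
row [-0.0014  0.0222  0.1198] [ 0.0017 -0.0018 -0.0011] from [ 0.3835 -0.3067  0.13  ] [ 1.7985e+02 -1.6000e-01 -8.9800e+01] F [-2.23 -0.83  5.54] w 0.0006 t 12.85
```

View pics/l2.png

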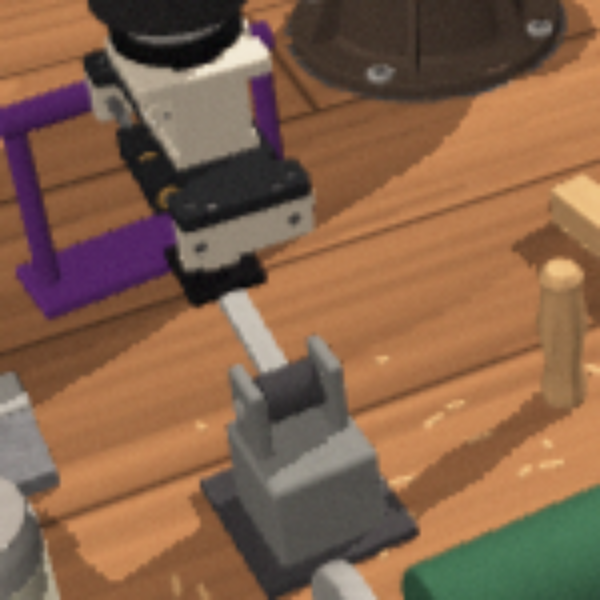

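The paddle is moving down under the fingers at 5.5 N. Continue down to level.

Request:
apply_moves([
  [0,0.01,0.04,0,0,0],
  [0,0.015,0.08,0,0,0],
  [0,0.02,0.105,0,0,0],
  [0,0.02,0.12,0,0,0],
  [0,0.02,0.12,0,0,0],
  [0,0.02,0.12,0,0,0],
])

```text
time_s: 13.65
tcp_pos: [0.3802, -0.307, 0.1069]
eef_rot: [179.9, -0.2, -89.8]
contact_force: [-0.4, 0.1, 6.8]
gripper_width: 0.0006
```

Run:
```python
from h import *
to([.379,-.3065,.106],-89.7)
p,d=imaging.capture('scene')
cv2.imwrite('pics/l3.png',cv2.resize(p[150:300,150:300],(600,600)))
P=cloud('scene',d);hsv=cv2.cvtColor(p,cv2.COLOR_BGR2HSV)
k=(P[...,0]>.36)&(P[...,0]<.53)&(abs(P[...,1]+.304)<.007)&(P[...,2]>.09)&(P[...,2]<.125)
q=P[k]; o=np.argsort(q[:,0])
for i in range(0,len(o),6): print(q[o[i:i+6]].mean(0).round(4),end=' ')
k=(P[...,0]>.34)&(P[...,0]<.42)&(abs(P[...,1]+.305)<.027)&(P[...,2]>.08)&(P[...,2]<.13)&(hsv[...,2]<50)
q=P[k]; print('\npaddle',len(q),np.median(q,0).round(4),np.percentile(q,[5,95],axis=0).round(4))
g=(P[...,0]>.59)&(P[...,0]<.68)&(abs(P[...,1]+.005)<.09)&(P[...,2]>.188)&(P[...,2]<.21)
print('rib',np.percentile(P[g],[3,97],axis=0).round(4))
```

```text
row [-0.0026  0.0059  0.0047] [ 0.0008 -0.0021 -0.001 ] from [ 0.3802 -0.307   0.1069] [179.93  -0.19 -89.79] F [-0.36  0.06  6.83] w 0.0006 t 13.65
[ 0.3922 -0.3048  0.1096] [ 0.3959 -0.3039  0.1092] [ 0.3984 -0.3033  0.1075] [ 0.4013 -0.3029  0.1079] [ 0.4039 -0.3051  0.1046] [ 0.4056 -0.3046  0.103 ] [ 0.4102 -0.304   0.1039] [ 0.4142 -0.3033  0.1028] [ 0.418  -0.3038  0.1031] [ 0.422  -0.3053  0.1024] [ 0.4268 -0.3048  0.1026] [ 0.4298 -0.304   0.1034] [ 0.4326 -0.3053  0.1017] [ 0.436  -0.3052  0.1016] [ 0.4388 -0.3045  0.1012] [ 0.4426 -0.3062  0.1021] [ 0.4454 -0.3053  0.1006] [ 0.4487 -0.3023  0.103 ] [ 0.4516 -0.305   0.1004] [ 0.4546 -0.3055  0.1013] [ 0.4588 -0.3044  0.102 ] [ 0.4623 -0.3036  0.1017] [ 0.466  -0.3035  0.1029] [ 0.4817 -0.306   0.1133] [ 0.488  -0.3026  0.1158] [ 0.4905 -0.3027  0.1157] [ 0.4935 -0.3054  0.1128] [ 0.4955 -0.3039  0.1143] [ 0.4979 -0.3017  0.1088] [ 0.5001 -0.3029  0.1051] [ 0.5016 -0.305   0.1063] [ 0.5024 -0.3039  0.1043] [ 0.5029 -0.3065  0.1053] [ 0.5036 -0.3056  0.1007] [ 0.5044 -0.3025  0.1047] [ 0.5064 -0.3029  0.1039] 
paddle 115 [ 0.3997 -0.314   0.1072] [[ 0.3688 -0.3301  0.102 ]
 [ 0.4061 -0.2855  0.1099]]
rib [[ 0.6212 -0.0377  0.189 ]
 [ 0.6366  0.028   0.202 ]]
```

View pics/l3.png

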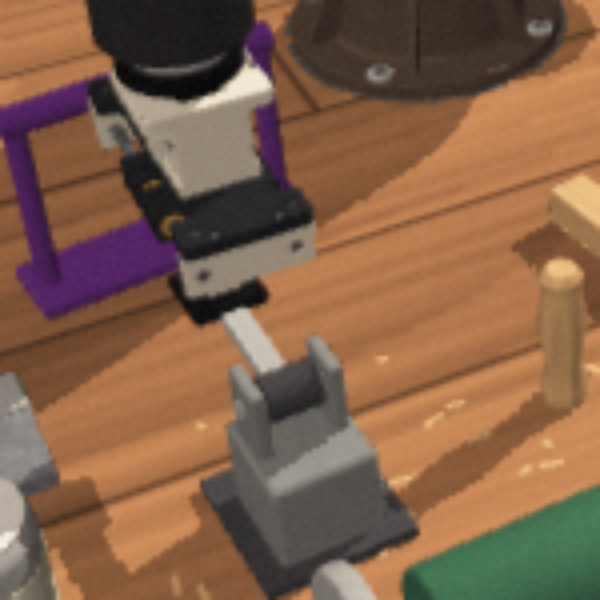

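The lever line is nearly flat (z 0.1017 near the pivot, 0.1035 near the paddle). One last millimetre, then hold.

Request:
apply_moves([
  [0,0,0.004,0,0,0],
  [0,0,0.006,0,0,0],
  [0,0,0.006,0,0,0],
  [0,0,0.006,0,0,0],
  [0,0,0.006,0,0,0],
])

```text
time_s: 14.32
tcp_pos: [0.3802, -0.307, 0.1062]
eef_rot: [179.9, -0.2, -89.8]
contact_force: [-1.9, 0.5, 8.3]
gripper_width: 0.0003
```

Run:
```python
from h import *
to([.379,-.3065,.106],-89.7)
P=[]
for i in range(3):
    p,d=imaging.capture('scene'); C=cloud('scene',d)
    k=(C[...,0]>.409)&(C[...,0]<.465)&(abs(C[...,1]+.304)<.007)&(C[...,2]>.09)&(C[...,2]<.125); P.append(C[k])
q=np.vstack(P); print(len(q),np.polyfit(q[:,0],q[:,2],1),q[:,2].mean())
cv2.imwrite('pics/end.png',p)
to([.379,-.3065,.106],-89.7)
```

```text
row [-0.0026  0.0058  0.0011] [ 0.0007 -0.0022 -0.001 ] from [ 0.3802 -0.307   0.1062] [179.94  -0.2  -89.79] F [-1.88  0.52  8.26] w 0.0003 t 14.325
280 [-0.009343    0.10565557] 0.10157148846223474
row [-0.0027  0.0058  0.0011] [ 0.0006 -0.0022 -0.001 ] from [ 0.3802 -0.307   0.1062] [179.94  -0.2  -89.79] F [-1.88  1.79  7.59] w 0.0 t 14.475
```

View pics/end.png

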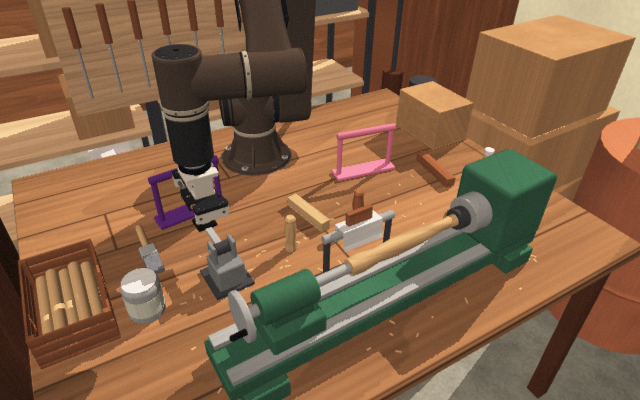

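The lever slope is 0.009 rad, so it's level. The force is about 8 N as expected, the guard is hanging on the bar at (358,230), and the bystanders haven't moved. Handing in.

```bash
python3 -c "
from plant import r
print(r.close_job())"
```

```text
the job is handed in; nothing more can be done
None
```

I hung the chip guard astride the grey tool-rest bar, released it, then pressed the run lever down to level. I handed the job in at about 14.5 s, with the arm still holding the lever.

- **Guard:** the plate is level, and the rib is centred at y ≈ -0.005, the same as the bar's middle. It had not moved in a later picture, taken with the lever nearly level. The two cameras' raw readings differed by a few millimetres in x, which is well within the guard's play on the bar.
- **Lever:** fingertip height is 0.106 m, lever slope about 0.01 rad from level, and push about 8 N. These match the values given for level.
- **Other items:** those in view in the last picture look unmoved. I judged this by eye and did not measure it.

No check failed.

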